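# Clear the offcut and hold the positioner's dead-man lever in the green

## Robot

A 6-joint arm with a two-finger parallel gripper is mounted at the origin on the work surface. World frame = base frame: x ahead of the robot, y to its left, z up, the work surface at z = 0. Lengths are in m, angles in rad, forces in N, time in s.
With the tool pointing down it reaches from about 0.325 to 0.85 m from the base axis. Payload 15.5 kg.
Tool frame: the origin (TCP) lies between the finger pads; the fingertips stand 22 mm ahead of it and the grasp point (between the pads) lies 3 mm ahead of it; z points along the fingers, y is the line along which they close (so a half turn about z gives the same grasp; the last joint's range is limited). The gripper opens to 91 mm and grips with 3 to 60 N. Pads are 32 mm wide; open, the fingers measure 118 mm over their backs; the gripper's body (76 mm by 178 mm) begins 60 mm behind the grasp point.
Start: joints at [1.127, 0.494, 1.345, -0, 1.302, -0.096], TCP at [0.214, 0.587, 0.236] pointing down, gripper open.
Joint ranges: [-2.91, 2.91], [-0.82, 2.16], [0.22, 2.67], [-1.22, 4.37], [0.12, 2.79], [-3.08, 3.08]. Speed limits (rad/s): [1.89, 1.89, 2.57, 3.01, 3.01, 3.01].

## Interface

Orientations are given as a unit quaternion [w, x, y, z].
In Python, from workcell import r, cams, finish_job gives the robot as it stands.
- The arm moves only by the shell command python3 -m jog 'ROWS' [FORCE]. ROWS is JSON, a list of rows, each an object with "gripper": the opening, from 0 (shut) to 1 (fully open); "translation": the shift along the tool's x, y, z in m, a list of three; "twist": the turn about the tool's z in degrees. A call has 1 to 20 rows; each row is the pose to reach, as a shift and turn from the pose commanded when the call began, along the tool's axes at that moment; what a row does not reach only later rows make up. A row lasts 1/12 s, in which the tool goes at most 41.7 mm and 7.16 degrees, less where a joint would pass 70% of its speed; a pose out of reach is approached as far as the arm can. A call with a gripper value outside its range is refused whole. The fingers move at their own pace and stop on an object; FORCE is the grip in N (left out, the last holds). Time passes only in rows, so rows that repeat a pose let the fingers close. It gives the time, the measured TCP pose, the force, the opening and the grip force at its end, in the units of the state.
- r.sense(): the state, without advancing time (a new reading comes with each control period).
- cams.snapshot(name): name is "scene" or "top" or "wrist"; returns the picture (420x560x3 uint8, blue, green, red); there is no depth.
- cams.camera_params(name): a dict with "fx", "fy", "cx", "cy" (pixels), "k1" (the pictures are not rectified: a ray, as slopes to the right and down, at radius r is drawn at 1 + k1 r^2 times it, then the intrinsics apply), "T" (4x4, takes a point from camera to world coordinates). Camera axes: x right, y down, z forward; pixel columns grow to the right and rows downward; lengths in m; the calibration is good to about 2 mm. A picture is of the moment at which its call begins: read the wrist's pose just before it. camera_params takes no time and is no camera call; for the wrist camera it gives the pose at the moment of the call.
- finish_job(): hands the job in; it is judged then, once.
The state is a dict: "clock": time; "q": joint angles; "dq": joint speeds; "effort": joint torques, N m; "tcp_pos": TCP position; "orientation": TCP orientation; "force": force on the tool from outside, world axes, zero at the start; "ft_torque": the same for the moment, N m; "finger_gap": finger opening in m; "finger_force": force on a finger pad.
Only numpy, scipy, OpenCV 4.12 (cv2) and the standard library are available. Lean on these libraries where they do the work, as an engineer would, in place of code of your own. Each camera call takes 0.05 s, during which the arm holds its last target. There are 200 camera calls.

## Task

An offcut of steel tube is jamming the dead-man lever of the welding positioner's control box: take it out from under the lever and lay it down inside the red scrap tray. Then press the lever's orange paddle down until the black pointer stands in the green band of the dial, never reaching the red, and hold it steadily there; the job finishes while you are still holding it down. Leave the locking pliers, the magnetic square and the small can where they are.

Things in the scene. Friction and masses are not known exactly. Their poses are not given: they have to be found in the camera images.
- lever (a joint): Dead-man lever of the control box, hinged on a level axis, a spring pushes it up. 0 rad = fully up (rest), grows as the paddle is pressed down, 0.34 = bottom stop. Dial: white 0 to 0.20, GREEN 0.20 to 0.28, yellow 0.28 to 0.31, RED above 0.31. Pushing on the paddle takes about 4 N to start and 9 N in the green (spring 4.4 Nm/rad); it springs back up when let go. With the offcut beneath, it jams at about 0.16.
- paddle_top (a point): Centre of the top face of the lever's orange-topped paddle (50 mm along the lever x 40 mm wide x 14 mm thick), 210 mm from the hinge. About 95 mm above the table at rest (sloping 0.16 rad), about 45 mm in the middle of the green (0.24 rad), about 31 mm where the red begins. The lever's bar is 16 mm wide, 10 mm thick and runs straight from hinge to paddle. From the hinge the lever points along the control box's -x. This point moves with the lever.
- lever_hinge (a point): Hinge of the lever at the front of the control box, 55 mm above the table. Above it stands the dial, a black block 34 mm wide with a curved coloured scale to 138 mm height, and over that the black pointer bar carried by the lever (top 148 mm).
- control_box: Blue control box fixed to the table, with the lever. Origin on the table under the lever, 150 mm in front of the hinge along the box's -x; x points from paddle to box, y to the left. The housing spans x = +140 to +300 mm, y = +-55 mm (its foot plate +-65 mm), 75 mm high, with the dial at x = 120 to 180 mm.
- offcut_center (a point): Centre of the loose offcut: rectangular dark steel tube, 30 mm wide (its x), 200 mm long (its y), 50 mm high (its z), standing on edge on the table, open ends, walls 2 mm, about 0.4 kg. It lies roughly square across under the lever bar, its centre 65 to 80 mm to the left (+y) of the lever, so its middle is free to grasp from above; its right end reaches 20 to 35 mm past the lever's centre line. The bar is about 24 mm above it at rest.
- scrap_tray: Red open tray, empty, fixed, 300 mm along its x, 170 mm along its y, 35 mm high, walls and floor 4 mm. Origin at the centre of its underside. It stands on the left or the right of the control box.
- parts_tray: Blue tray of the same size with fittings (up to 40 mm high) in it and a divider, fixed, on the other side; not used. Origin at the centre of its underside.
- pliers_center (a point): Centre of the loose locking pliers lying flat to the right of the lever, about 190 mm long (their x), 45 mm wide, 14 mm thick. To be left alone.
- square_center (a point): Centre of the loose red triangular magnetic welding square lying flat right of the control box, 90 mm, 16 mm thick. To be left alone.
- can_center (a point): Centre of the loose small aluminium can with a pale label, standing to the left of the control box, 56 mm diameter, 110 mm high. To be left alone.
Mind the look-alikes: they are no part of the job. What is shaped like the part that bears offcut_center but brown, purple or turquoise is not meant.

How it is judged:
On the way, in this order (a step that is already met when the one before it is completed fails the run):
1. the offcut lies inside the red scrap tray, let go and at rest (x of offcut_center in the frame of scrap_tray between -0.07 and 0.07 m and y of offcut_center in the frame of scrap_tray between -0.075 and 0.075 m and z of offcut_center in the frame of scrap_tray below 0.042 m and linear speed of offcut below 0.03 m/s and contact force between each of the fingers, the arm and offcut below 0.1 N), for 0.2 s.
2. the lever is pressed into the green band by the robot (value of joint lever between 0.2 and 0.28 rad and contact force between any of the fingers, the arm and lever above 2 N), for 0.3 s.
At the end, for the whole second after the job is handed in: The robot is still pressing the lever (over 2 N) and holds it steady in the green, between 0.20 and 0.28 rad; the offcut lies at rest down inside the red tray (centre within 70 mm along and 75 mm across the tray's centre and below 42 mm over its underside), released and off the lever (all of step 1 and all of step 2 and contact force between offcut and lever below 0.1 N and velocity of joint lever between -0.1 and 0.1 rad/s); the arm keeps its last pose, push and grip.
It fails at once if the lever is pushed into the red (beyond 0.31 rad) (value of joint lever above 0.31 rad).
It fails at once if the locking pliers is shifted by more than 30 mm (distance of pliers_center from where it was at the start of the episode above 0.03 m).
It fails at once if the magnetic square is shifted by more than 30 mm (distance of square_center from where it was at the start of the episode above 0.03 m).
It fails at once if the small can is shifted by more than 30 mm (distance of can_center from where it was at the start of the episode above 0.03 m).
It also fails if it takes over 64 s, if anything falls off the work surface, if the arm or the gripper's body presses on something with over 40 N, if the wrist force passes 120 N, or if a joint passes its speed limit or range.

## Working session

There is one attempt and no reset: what is moved stays moved. The work goes in short steps, Python scripts to look and compute and a shell command to move; the robot and the scene stay as the last step left them, time stands still between calls to the robot, and variables do not carry over. Pictures are saved under pics/ and viewed, at most 10 in all, crops included, and the job is handed in when it is done.

```bash
ls; mkdir -p pics; cat > h.py <<'E'
import numpy as np, cv2
from workcell import r, cams
def ray(P,u,v):
    x,y=(u-P["cx"])/P["fx"],(v-P["cy"])/P["fy"]
    K=np.array([[P["fx"],0,P["cx"]],[0,P["fy"],P["cy"]],[0,0,1.]])
    xd=np.array([x,y]); s=xd.copy()
    for _ in range(30): s=xd/(1+P["k1"]*(s@s))
    T=np.array(P["T"]); d=T[:3,:3]@np.array([s[0],s[1],1]); return T[:3,3],d
def plane(P,u,v,z):
    o,d=ray(P,u,v); return o+d*(z-o[2])/d[2]
def proj(P,X):
    T=np.array(P["T"]); c=T[:3,:3].T@(np.array(X)-T[:3,3]); s=c[:2]/c[2]; s=s*(1+P["k1"]*(s@s))
    return np.array([P["fx"]*s[0]+P["cx"],P["fy"]*s[1]+P["cy"]])
def tri(Pa,a,Pb,b):
    (o1,d1),(o2,d2)=ray(Pa,*a),ray(Pb,*b)
    d1=d1/np.linalg.norm(d1);d2=d2/np.linalg.norm(d2)
    t=np.linalg.lstsq(np.c_[d1,-d2],o2-o1,rcond=None)[0]
    p,q=o1+d1*t[0],o2+d2*t[1]; return (p+q)/2,np.linalg.norm(p-q)
E
python3 - <<'E'
from h import *
for n in("scene","top"):
    cv2.imwrite(f"pics/{n}0.png",cams.snapshot(n)); P=cams.camera_params(n); print(n,P["fx"],P["k1"],np.round(P["T"],3).tolist())
print(r.sense()["orientation"], r.sense()["clock"])
E
```

```text
pics
scene 388.69963992646757 -0.05963839620588859 [[0.675, 0.589, -0.445, 0.984], [0.738, -0.544, 0.4, -0.468], [-0.006, -0.598, -0.802, 1.023], [0.0, 0.0, 0.0, 1.0]]
top 496.6280731718672 -0.1490440289539879 [[0.021, -0.982, 0.188, 0.217], [-1.0, -0.017, 0.019, -0.005], [-0.015, -0.188, -0.982, 1.326], [0.0, 0.0, 0.0, 1.0]]
[-1.38396940e-04  1.73498238e-01  9.84834039e-01 -5.07163420e-04] 0.1
```

View pics/scene0.png

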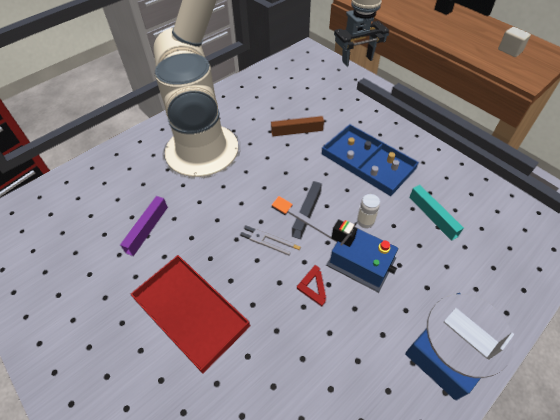

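View pics/top0.png

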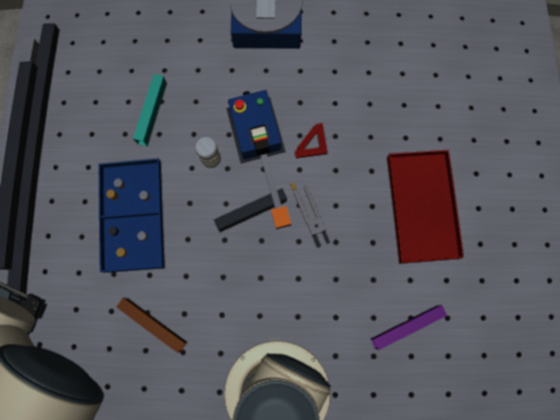

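The scene view shows the dark tube at (308,208) under the lever, with the orange paddle at (281,205) and the red tray at (190,312). In the top view these are at (250,211), (281,217) and (425,207).

Offcut candidates in the top view are dark grey (250,211), brown (152,325), purple (408,328) and turquoise (150,110). Only the dark one lies across under the lever bar, so it is the one meant. I'll confirm it in a crop and measure it.

```bash
python3 - <<'E'
from h import *
I={n:cv2.imread(f"pics/{n}0.png") for n in("scene","top")}
P={n:cams.camera_params(n) for n in I}
a=cv2.resize(I["top"][140:260,195:345],None,fx=4,fy=4,interpolation=cv2.INTER_CUBIC)[:, :600]
b=cv2.resize(I["scene"][160:280,230:350],None,fx=4,fy=4,interpolation=cv2.INTER_CUBIC)
m=np.hstack([a[:480,:400],b[:480,:400]]); cv2.imwrite("pics/crop1.png",m)
def hsvmask(im,lo,hi): return cv2.inRange(cv2.cvtColor(im,cv2.COLOR_BGR2HSV),np.array(lo),np.array(hi))
for n in I:
    o=hsvmask(I[n],(5,170,150),(14,255,255))
    c=sorted(cv2.findContours(o,0,2)[0],key=cv2.contourArea)[-1]
    print(n,"orange",cv2.minAreaRect(c))
    t=hsvmask(I[n],(0,150,50),(4,255,255))|hsvmask(I[n],(174,150,50),(180,255,255))
    c=sorted(cv2.findContours(t,0,2)[0],key=cv2.contourArea)[-1]
    q=cv2.approxPolyDP(cv2.convexHull(c),0.03*cv2.arcLength(c,True),True)[:,0]
    print("tray",q.tolist()," on z=.035:",[np.round(plane(P[n],*p,.035)[:2],3).tolist() for p in q])
    g=cv2.cvtColor(I[n],cv2.COLOR_BGR2HSV)
    d=cv2.inRange(g,np.array((0,0,0)),np.array((180,130,85)))
    d[:, :200]=0; d[:165]=0; d[260:]=0; d[:,350:]=0
    for c in sorted(cv2.findContours(d,0,2)[0],key=cv2.contourArea)[-3:]:
        print("dark",cv2.contourArea(c),np.round(cv2.boxPoints(cv2.minAreaRect(c))).tolist())
E
```

```text
scene orange ((281.67645263671875, 204.70587158203125), (16.29236602783203, 10.804409980773926), 30.963754653930664)
tray [[176, 256], [249, 325], [203, 372], [131, 294]]  on z=.035: [[0.349, -0.325], [0.653, -0.298], [0.669, -0.457], [0.366, -0.485]]
dark 48.5 [[289.0, 234.0], [297.0, 218.0], [307.0, 224.0], [299.0, 239.0]]
dark 65.5 [[306.0, 216.0], [320.0, 185.0], [323.0, 186.0], [309.0, 217.0]]
dark 226.5 [[328.0, 236.0], [338.0, 219.0], [358.0, 231.0], [348.0, 248.0]]
top orange ((280.5094299316406, 216.28305053710938), (17.582151412963867, 14.285496711730957), 74.05460357666016)
tray [[444, 154], [462, 256], [401, 262], [389, 155]]  on z=.035: [[0.644, -0.45], [0.363, -0.486], [0.345, -0.32], [0.637, -0.296]]
dark 61.5 [[311.0, 234.0], [317.0, 233.0], [321.0, 246.0], [316.0, 248.0]]
dark 93.0 [[276.0, 190.0], [283.0, 187.0], [288.0, 202.0], [281.0, 205.0]]
dark 885.5 [[213.0, 219.0], [270.0, 192.0], [277.0, 206.0], [219.0, 233.0]]
```

View pics/crop1.png

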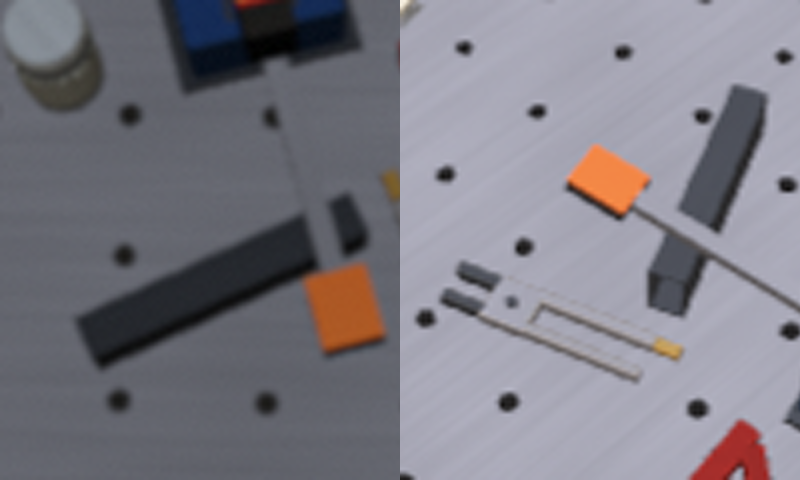

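The crop shows the dark open-ended tube crossing under the grey bar, so it is confirmed. Its top corners are at about (214.5,220) and (283,188) in the top view, and (321.8,183.8) and (302.5,230) in the scene view. Next I'll triangulate.

```bash
python3 - <<'E'
from h import *
S,T=cams.camera_params("scene"),cams.camera_params("top")
A,e1=tri(S,(321.7,183.8),T,(214.6,220)); B,e2=tri(S,(302.5,230),T,(283,188.5))
print("far corners",A.round(4),e1,B.round(4),e2,np.linalg.norm(A-B))
for n,P,px in(("S",S,[(314.5,181.5),(321.7,183.8),(302.5,230),(293,227)]),("T",T,[(214.6,220),(283,188.5)])):
    print(n,[plane(P,*p,.05).round(3)[:2].tolist() for p in px])
p,e=tri(S,(281.5,203.3),T,(280.7,216)); print("paddle",p.round(4),e)
# tray corners
a=[(176,256),(249,325),(203,372),(131,294)]; b=[(401,262),(389,155),(444,154),(462,256)]
q=[tri(S,x,T,y) for x,y in zip(a,b)]
print([ (x.round(3).tolist(),round(e,3)) for x,e in q])
c=[np.mean([plane(P,*x,.035) for x in l],0).round(3) for P,l in((S,a),(T,b))]; print("tray ctr",c)
# control-box: lever bar root, pliers
print("bar root (z~.055)",plane(T,195+275/4,140+65/4,.055).round(3), plane(T,261,136,.1).round(3))
print("pliers S",[plane(S,*x,.012).round(3)[:2].tolist() for x in((230+60/4,160+268/4),(230+45/4,160+298/4),(230+280/4,160+350/4),(230+238/4,160+376/4))])
s=r.sense(); print(s["tcp_pos"],s["orientation"])
from scipy.spatial.transform import Rotation as R
o=s["orientation"]; print(R.from_quat(o[[1,2,3,0]] if hasattr(o,'shape') else [*o[1:],o[0]]).as_matrix().round(3))
E
```

```text
far corners [0.449  0.174  0.0472] 0.008608733325754587 [ 0.5374 -0.0024  0.0506] 0.01294848586869753 0.19733283609719077
S [[0.429, 0.166], [0.453, 0.176], [0.54, 0.004], [0.513, -0.01]]
T [[0.446, 0.17], [0.534, -0.008]]
paddle [ 0.451  -0.0017  0.1001] 0.003090712980801867
[([0.345, -0.323, 0.029], np.float64(0.003)), ([0.645, -0.297, 0.016], np.float64(0.006)), ([0.657, -0.459, 0.001], np.float64(0.006)), ([0.364, -0.486, 0.032], np.float64(0.002))]
tray ctr [array([ 0.509, -0.391,  0.035]), array([ 0.497, -0.388,  0.035])]
bar root (z~.055) [0.62  0.045 0.055] [0.661 0.052 0.1  ]
pliers S [[0.393, -0.103], [0.407, -0.129], [0.564, -0.028], [0.559, -0.066]]
[0.21346205 0.58709008 0.23541269] [-1.38396940e-04  1.73498238e-01  9.84834039e-01 -5.07163420e-04]
[[-0.94   0.342 -0.   ]
 [ 0.342  0.94  -0.001]
 [ 0.    -0.001 -1.   ]]
```

The far edge triangulates to z≈0.049, which matches the 50 mm tube height. The centre is near (0.48,0.08) and the tube axis points along (0.44,-0.90). The paddle triangulates to z≈0.10, against about 0.095 expected. I'll move above the tube and refine with the wrist camera.

```bash
python3 -m jog '[{"gripper":1,"translation":[-0.1,-0.09,-0.06],"twist":20},{"gripper":1,"translation":[-0.407,-0.373,-0.06],"twist":44},{"gripper":1,"translation":[-0.407,-0.373,-0.06],"twist":44},{"gripper":1,"translation":[-0.407,-0.373,-0.06],"twist":44},{"gripper":1,"translation":[-0.407,-0.373,-0.06],"twist":44},{"gripper":1,"translation":[-0.407,-0.373,-0.06],"twist":44},{"gripper":1,"translation":[-0.407,-0.373,-0.06],"twist":44},{"gripper":1,"translation":[-0.407,-0.373,-0.06],"twist":44},{"gripper":1,"translation":[-0.407,-0.373,-0.06],"twist":44},{"gripper":1,"translation":[-0.407,-0.373,-0.06],"twist":44},{"gripper":1,"translation":[-0.407,-0.373,-0.06],"twist":44},{"gripper":1,"translation":[-0.407,-0.373,-0.06],"twist":44},{"gripper":1,"translation":[-0.407,-0.373,-0.06],"twist":44},{"gripper":1,"translation":[-0.407,-0.373,-0.06],"twist":44},{"gripper":1,"translation":[-0.407,-0.373,-0.06],"twist":44},{"gripper":1,"translation":[-0.407,-0.373,-0.06],"twist":44},{"gripper":1,"translation":[-0.407,-0.373,-0.06],"twist":44},{"gripper":1,"translation":[-0.407,-0.373,-0.06],"twist":44}]' 35
python3 - <<'E'
from h import *
P=cams.camera_params("wrist"); im=cams.snapshot("wrist"); cv2.imwrite("pics/w1.png",im)
import json; json.dump({k:(v.tolist() if hasattr(v,'tolist') else v) for k,v in P.items()},open("w1.json","w"))
print(np.round(P["T"],3).tolist()); s=r.sense(); print(s["tcp_pos"],s["q"])
E
```

```text
clock: 1.6
tcp_pos: [0.468, 0.0986, 0.2957]
orientation: [-0.0, 0.529, 0.848, -0.0]
force: [-0.1, 0.7, -0.1]
finger_gap: 0.0914
finger_force: 0.0
[[0.898, 0.423, 0.122, 0.434], [0.44, -0.863, -0.248, 0.169], [0.001, 0.277, -0.961, 0.444], [0.0, 0.0, 0.0, 1.0]]
[0.4680692  0.09868087 0.2957982 ] [ 8.27434468e-02  2.24839506e-01  1.60349417e+00  1.80661171e-04
  1.31364081e+00 -3.72783396e-01]
```

View pics/w1.png

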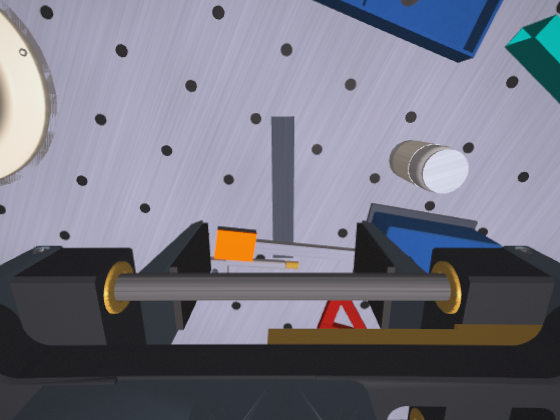

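The wrist view shows the tube almost straight along the image column: left end at (272–294,117), meeting the bar near row 243. The paddle is at (236,244) and the bar runs from (256,241) to (355,250).

```bash
python3 - <<'E'
from h import *; import json
P=json.load(open("w1.json")); im=cv2.imread("pics/w1.png"); g=cv2.cvtColor(im,cv2.COLOR_BGR2GRAY)
T=cams.camera_params("top")
for row in(125,150,180,210,235):
    d=np.where(g[row,240:330]<115)[0]+240; d=d[(d>260)&(d<305)]
    print(row,d.min(),d.max(),[plane(P,u,row,.05)[:2].round(4).tolist() for u in(d.min()-.5,d.max()+.5)])
col=g[105:130,283].astype(int); r0=105+np.argmin(np.diff(col))+.5; print("end row",r0, plane(P,283,r0,.05).round(4))
print("height of end:",tri(P,(294,r0),T,(214.6,220)))
o=cv2.inRange(cv2.cvtColor(im,cv2.COLOR_BGR2HSV),(5,170,150),(18,255,255)); c=max(cv2.findContours(o,0,2)[0],key=cv2.contourArea)
print(cv2.boxPoints(cv2.minAreaRect(c)).round(1).tolist(), cv2.minAreaRect(c)[0]); ce=cv2.minAreaRect(c)[0]
print("paddle",plane(P,*ce,.095).round(4),tri(P,ce,T,(280.7,216)))
print("bar",plane(P,300,245.5,.08).round(4),plane(P,350,249.5,.066).round(4), "T root",plane(T,261,141,.06).round(4))
E
```

```text
125 272 293 [[0.427, 0.1537], [0.4525, 0.1662]]
150 272 293 [[0.4408, 0.1248], [0.4669, 0.1376]]
180 272 292 [[0.4582, 0.0883], [0.4839, 0.1009]]
210 273 292 [[0.4779, 0.0503], [0.5031, 0.0626]]
235 273 292 [[0.4942, 0.0163], [0.52, 0.0289]]
end row 116.5 [0.4357 0.1697 0.05  ]
height of end: (array([0.45031704, 0.17528073, 0.02005308]), np.float64(0.0029075296238302044))
[[213.8000030517578, 258.20001220703125], [216.6999969482422, 229.1999969482422], [255.8000030517578, 233.10000610351562], [252.89999389648438, 262.1000061035156]] (234.78712463378906, 245.6287384033203)
paddle [ 0.4502 -0.0009  0.095 ] (array([ 0.45101439, -0.00274853,  0.09165545]), np.float64(0.0013789990471531463))
bar [0.5294 0.0305 0.08  ] [0.5985 0.0506 0.066 ] T root [0.6615 0.0534 0.06  ]
```

The tube centre is (0.480,0.080), the tool y axis is already square to the tube, and the tube sits 69 mm from the lever line. All of this agrees with the description. I'll descend 12 mm left of centre and grip.

```bash
python3 -m jog '[{"gripper":1,"translation":[-0.009,0.002,0.04],"twist":0},{"gripper":1,"translation":[-0.009,0.002,0.08],"twist":0},{"gripper":1,"translation":[-0.009,0.002,0.12],"twist":0},{"gripper":1,"translation":[-0.009,0.002,0.16],"twist":0},{"gripper":1,"translation":[-0.009,0.002,0.19],"twist":0},{"gripper":1,"translation":[-0.009,0.002,0.215],"twist":0},{"gripper":1,"translation":[-0.009,0.002,0.235],"twist":0},{"gripper":1,"translation":[-0.009,0.002,0.25],"twist":0},{"gripper":1,"translation":[-0.009,0.002,0.26],"twist":0},{"gripper":1,"translation":[-0.009,0.002,0.265],"twist":0},{"gripper":1,"translation":[-0.009,0.002,0.265],"twist":0},{"gripper":0.1,"translation":[-0.009,0.002,0.265],"twist":0},{"gripper":0.1,"translation":[-0.009,0.002,0.265],"twist":0},{"gripper":0.1,"translation":[-0.009,0.002,0.265],"twist":0},{"gripper":0.1,"translation":[-0.009,0.002,0.265],"twist":0},{"gripper":0.1,"translation":[-0.009,0.002,0.265],"twist":0},{"gripper":0.1,"translation":[-0.009,0.002,0.265],"twist":0},{"gripper":0.1,"translation":[-0.009,0.002,0.265],"twist":0},{"gripper":0.1,"translation":[-0.009,0.002,0.265],"twist":0},{"gripper":0.1,"translation":[-0.009,0.002,0.265],"twist":0}]' 35
```

```text
clock: 3.32
tcp_pos: [0.4744, 0.0905, 0.0309]
orientation: [0.0, 0.53, 0.848, 0.0]
force: [0.8, -0.9, 0.3]
finger_gap: 0.0341
finger_force: 0.0
```

```bash
python3 -m jog '[{"gripper":0.1,"translation":[0,0,0],"twist":0},{"gripper":0.1,"translation":[0,0,0],"twist":0},{"gripper":0.1,"translation":[0,0,0],"twist":0},{"gripper":0.1,"translation":[0,0,0],"twist":0},{"gripper":0.1,"translation":[0,0,-0.004],"twist":0},{"gripper":0.1,"translation":[0,0,-0.008],"twist":0},{"gripper":0.1,"translation":[0,0,-0.008],"twist":0}]' 35; python3 - <<'E'
from h import *
T=cams.camera_params("top")
print([plane(T,*p,.035)[:2].round(3).tolist() for p in((160,160),(163,268),(207,150))])
E
```

```text
clock: 3.9
tcp_pos: [0.4748, 0.0906, 0.0396]
orientation: [0.0, 0.53, 0.848, 0.0]
force: [-1.0, 0.2, -3.0]
finger_gap: 0.0299
finger_force: 35.0
[[0.613, 0.33], [0.318, 0.303], [0.643, 0.202]]
```

The grip is firm: a 30 mm gap and a load of about 3 N. I'll slide the tube out along its axis and then lift it.

```bash
python3 -m jog '[{"gripper":0.1,"translation":[0.01,0,0],"twist":0},{"gripper":0.1,"translation":[0.03,0,0],"twist":0},{"gripper":0.1,"translation":[0.05,0,0],"twist":0},{"gripper":0.1,"translation":[0.07,0,0],"twist":0},{"gripper":0.1,"translation":[0.085,0,0],"twist":0},{"gripper":0.1,"translation":[0.085,0,0],"twist":0},{"gripper":0.1,"translation":[0.085,0,-0.02],"twist":0},{"gripper":0.1,"translation":[0.085,0,-0.05],"twist":0},{"gripper":0.1,"translation":[0.085,0,-0.09],"twist":0},{"gripper":0.1,"translation":[0.085,0,-0.13],"twist":0},{"gripper":0.1,"translation":[0.085,0,-0.17],"twist":0},{"gripper":0.1,"translation":[0.085,0,-0.21],"twist":0},{"gripper":0.1,"translation":[0.085,0,-0.235],"twist":0},{"gripper":0.1,"translation":[0.085,0,-0.25],"twist":0},{"gripper":0.1,"translation":[0.085,0,-0.25],"twist":0}]' 35
```

```text
clock: 5.15
tcp_pos: [0.4382, 0.1673, 0.292]
orientation: [0.002, 0.53, 0.848, 0.002]
force: [0.3, -0.9, -2.7]
finger_gap: 0.0298
finger_force: 35.0
```

```bash
python3 - <<'E'
from h import *
cv2.imwrite("pics/scene2.png",cams.snapshot("scene")); s=r.sense(); print(s["tcp_pos"],s["finger_gap"],s["q"])
# tray: refine inner rim from both views
for n in("scene","top"):
    P=cams.camera_params(n); im=cv2.imread(f"pics/{n}0.png"); h=cv2.cvtColor(im,cv2.COLOR_BGR2HSV)
    t=cv2.inRange(h,(0,150,50),(4,255,255))|cv2.inRange(h,(174,150,50),(180,255,255))
    c=max(cv2.findContours(t,0,1)[0],key=cv2.contourArea)[:,0]
    pts=np.array([plane(P,*p,.035)[:2] for p in c],np.float32); (cx,cy),wh,a=cv2.minAreaRect(pts); print(n,cx,cy,wh,a)
E
```

```text
[0.43746378 0.16707242 0.28976422] 0.029830189543570317 [ 2.37179564e-01  2.13779757e-01  1.63657115e+00  2.43827051e-05
  1.28848016e+00 -2.16865824e-01]
scene 0.5085561275482178 -0.3891249895095825 (0.30722764134407043, 0.168575257062912) 5.030934810638428
top 0.499345600605011 -0.39075779914855957 (0.29629063606262207, 0.17009733617305756) 5.0005598068237305
```

View pics/scene2.png

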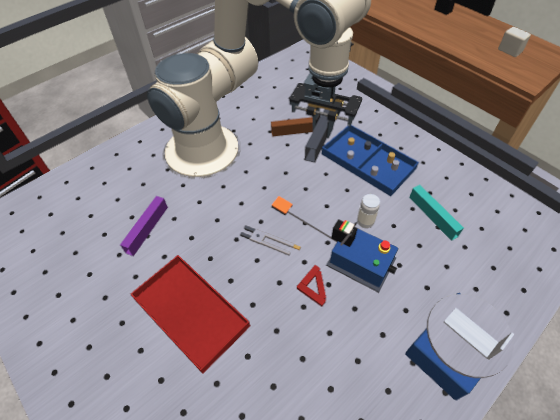

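The tube is out and held at (320,140), the lever is back up, and the tray is empty. Next I'll carry the tube over the tray at (0.504,-0.390), yaw 5°.

```bash
python3 -m jog '[{"gripper":0.1,"translation":[-0.02,-0.007,0],"twist":-3},{"gripper":0.1,"translation":[-0.05,-0.019,0],"twist":-8},{"gripper":0.1,"translation":[-0.085,-0.032,0],"twist":-13},{"gripper":0.1,"translation":[-0.12,-0.045,0],"twist":-18},{"gripper":0.1,"translation":[-0.155,-0.058,0],"twist":-23},{"gripper":0.1,"translation":[-0.19,-0.071,0],"twist":-28},{"gripper":0.1,"translation":[-0.225,-0.084,0],"twist":-33},{"gripper":0.1,"translation":[-0.26,-0.097,0],"twist":-38},{"gripper":0.1,"translation":[-0.295,-0.11,0],"twist":-43},{"gripper":0.1,"translation":[-0.33,-0.123,0],"twist":-48},{"gripper":0.1,"translation":[-0.365,-0.136,0],"twist":-53},{"gripper":0.1,"translation":[-0.4,-0.15,0],"twist":-58},{"gripper":0.1,"translation":[-0.435,-0.163,0],"twist":-63},{"gripper":0.1,"translation":[-0.47,-0.176,0],"twist":-67},{"gripper":0.1,"translation":[-0.5,-0.187,0],"twist":-69},{"gripper":0.1,"translation":[-0.515,-0.193,0],"twist":-69},{"gripper":0.1,"translation":[-0.525,-0.1965,0],"twist":-69},{"gripper":0.1,"translation":[-0.525,-0.1965,0],"twist":-69},{"gripper":0.1,"translation":[-0.525,-0.1965,0],"twist":-69}]' 35
python3 - <<'E'
from h import *
P=cams.camera_params("wrist"); cv2.imwrite("pics/w3.png",cams.snapshot("wrist")); s=r.sense(); print(s["tcp_pos"])
E
```

```text
clock: 6.78
tcp_pos: [0.4904, -0.3903, 0.2873]
orientation: [-0.001, -0.043, 0.999, 0.001]
force: [0.4, -0.2, -4.3]
finger_gap: 0.0298
finger_force: 35.0
[ 0.49051904 -0.38984535  0.28783501]
```

View pics/w3.png

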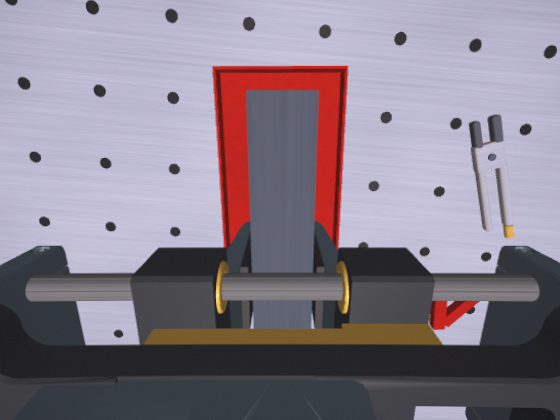

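The tube at (283,180) is centred between the tray rims (220–343) and parallel to them, so I'll lower it.

```bash
python3 -m jog '[{"gripper":0.1,"translation":[0,0,0.03],"twist":0},{"gripper":0.1,"translation":[0,0,0.065],"twist":0},{"gripper":0.1,"translation":[0,0,0.1],"twist":0},{"gripper":0.1,"translation":[0,0,0.135],"twist":0},{"gripper":0.1,"translation":[0,0,0.165],"twist":0},{"gripper":0.1,"translation":[0,0,0.19],"twist":0},{"gripper":0.1,"translation":[0,0,0.21],"twist":0},{"gripper":0.1,"translation":[0,0,0.225],"twist":0},{"gripper":0.1,"translation":[0,0,0.235],"twist":0},{"gripper":0.1,"translation":[0,0,0.242],"twist":0},{"gripper":0.1,"translation":[0,0,0.248],"twist":0},{"gripper":0.1,"translation":[0,0,0.248],"twist":0},{"gripper":0.1,"translation":[0,0,0.248],"twist":0}]' 35
```

```text
clock: 7.92
tcp_pos: [0.491, -0.3911, 0.0414]
orientation: [0.0, -0.044, 0.999, -0.0]
force: [0.2, -0.5, -2.6]
finger_gap: 0.03
finger_force: 35.0
```

Contact is expected at z≈0.035, so there are 5–6 mm still to go.

```bash
python3 -m jog '[{"gripper":0.1,"translation":[0,0,0.003],"twist":0},{"gripper":0.1,"translation":[0,0,0.005],"twist":0},{"gripper":0.1,"translation":[0,0,0.005],"twist":0},{"gripper":0.65,"translation":[0,0,0.005],"twist":0},{"gripper":0.65,"translation":[0,0,0.005],"twist":0},{"gripper":0.65,"translation":[0,0,0.005],"twist":0},{"gripper":0.65,"translation":[0,0,0.005],"twist":0},{"gripper":0.65,"translation":[0,0,0.005],"twist":0},{"gripper":0.65,"translation":[0,0,0.005],"twist":0},{"gripper":0.65,"translation":[0,0,0.005],"twist":0}]' 35
```

```text
clock: 8.75
tcp_pos: [0.4908, -0.3911, 0.0359]
orientation: [0.0, -0.044, 0.999, -0.0]
force: [1.1, 0.4, 0.5]
finger_gap: 0.0592
finger_force: 0.0
```

Released. I'll lift, close the fingers, and move over the paddle with the tool y axis across the lever.

```bash
python3 -m jog '[{"gripper":0.65,"translation":[0,0,-0.015],"twist":0},{"gripper":0.65,"translation":[0,0,-0.045],"twist":0},{"gripper":0.65,"translation":[0,0,-0.08],"twist":0},{"gripper":0.65,"translation":[0,0,-0.12],"twist":0},{"gripper":0,"translation":[0,0,-0.16],"twist":0},{"gripper":0,"translation":[0,0.01,-0.19],"twist":0},{"gripper":0,"translation":[0.001,0.035,-0.2],"twist":-2},{"gripper":0,"translation":[0.001,0.075,-0.2],"twist":-4},{"gripper":0,"translation":[0.002,0.115,-0.2],"twist":-6},{"gripper":0,"translation":[0.002,0.155,-0.2],"twist":-8},{"gripper":0,"translation":[0.003,0.195,-0.2],"twist":-10},{"gripper":0,"translation":[0.003,0.235,-0.2],"twist":-12},{"gripper":0,"translation":[0.004,0.275,-0.2],"twist":-12},{"gripper":0,"translation":[0.004,0.315,-0.2],"twist":-12},{"gripper":0,"translation":[0.0045,0.35,-0.19],"twist":-12},{"gripper":0,"translation":[0.0045,0.375,-0.17],"twist":-12},{"gripper":0,"translation":[0.0045,0.387,-0.145],"twist":-12},{"gripper":0,"translation":[0.0045,0.392,-0.125],"twist":-12},{"gripper":0,"translation":[0.0045,0.392,-0.12],"twist":-12},{"gripper":0,"translation":[0.0045,0.392,-0.12],"twist":-12}]' 35
python3 - <<'E'
from h import *
a=cams.snapshot("scene"); b=cams.snapshot("top"); s=r.sense(); print(s["tcp_pos"],s["force"],s["finger_gap"])
m=np.hstack([cv2.resize(a[150:380,110:400],(400,317)),cv2.resize(b[110:290,180:470],(400,248)).copy() if 0 else cv2.resize(b[90:320,180:470],(400,317))]); cv2.imwrite("pics/c4.png",m)
P=cams.camera_params("top"); h=cv2.cvtColor(b,cv2.COLOR_BGR2HSV); d=cv2.inRange(h,(0,0,0),(180,130,95)); d[:,:390]=0; d[:,462:]=0; d[:155]=0; d[262:]=0
c=max(cv2.findContours(d,0,2)[0],key=cv2.contourArea); q=cv2.minAreaRect(c); print(q,plane(P,*q[0],.05))
E
```

```text
clock: 10.42
tcp_pos: [0.4513, -0.0009, 0.1551]
orientation: [-0.001, -0.148, 0.989, 0.0]
force: [-1.4, 0.2, -0.4]
finger_gap: 0.0007
finger_force: 0.0
[ 0.45253327 -0.00152242  0.15665183] [-0.22150483 -0.61213643  0.0454753 ] 0.00037797435900457346
((425.7462158203125, 203.96923828125), (75.04100799560547, 15.132235527038574), 82.87498474121094) [ 0.49885535 -0.38741262  0.05      ]
```

View pics/c4.png

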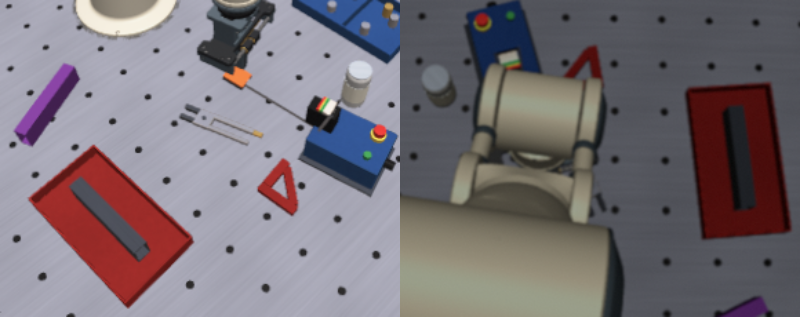

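The offcut lies in the red tray at (0.499,-0.387), and the fingers stand over the orange paddle. I'll press in stages, watching the force.

```bash
python3 -m jog '[{"gripper":0,"translation":[0,0,0.01],"twist":0},{"gripper":0,"translation":[0,0,0.02],"twist":0},{"gripper":0,"translation":[0,0,0.028],"twist":0},{"gripper":0,"translation":[0,0,0.034],"twist":0},{"gripper":0,"translation":[0,0,0.04],"twist":0},{"gripper":0,"translation":[0,0,0.045],"twist":0},{"gripper":0,"translation":[0,0,0.05],"twist":0},{"gripper":0,"translation":[0,0,0.055],"twist":0},{"gripper":0,"translation":[0,0,0.06],"twist":0},{"gripper":0,"translation":[0,0,0.065],"twist":0},{"gripper":0,"translation":[0,0,0.065],"twist":0},{"gripper":0,"translation":[0,0,0.065],"twist":0},{"gripper":0,"translation":[0,0,0.065],"twist":0}]' 35
python3 - <<'E'
from h import *
s=r.sense(); print(s["tcp_pos"],s["force"])
E
```

```text
clock: 11.6
tcp_pos: [0.4517, -0.001, 0.0909]
orientation: [-0.0, -0.148, 0.989, 0.0]
force: [-4.3, -1.7, 5.0]
finger_gap: 0.0004
finger_force: 2.8
[ 0.45172265 -0.00098555  0.0909178 ] [-4.29677213 -1.71471179  4.99628234]
```

Tip height 0.069 puts the lever at about 0.12 rad. Pressing 23 mm further should bring it near 0.24 rad.

```bash
python3 -m jog '[{"gripper":0,"translation":[0,0,0.004],"twist":0},{"gripper":0,"translation":[0,0,0.008],"twist":0},{"gripper":0,"translation":[0,0,0.012],"twist":0},{"gripper":0,"translation":[0,0,0.016],"twist":0},{"gripper":0,"translation":[0,0,0.019],"twist":0},{"gripper":0,"translation":[0,0,0.021],"twist":0},{"gripper":0,"translation":[0,0,0.022],"twist":0},{"gripper":0,"translation":[0,0,0.022],"twist":0},{"gripper":0,"translation":[0,0,0.022],"twist":0},{"gripper":0,"translation":[0,0,0.022],"twist":0},{"gripper":0,"translation":[0,0,0.022],"twist":0},{"gripper":0,"translation":[0,0,0.022],"twist":0}]' 35
python3 - <<'E'
from h import *
a=cams.snapshot("scene"); b=cams.snapshot("top"); s=r.sense(); print(s["tcp_pos"],s["force"])
f=lambda i:cv2.resize(i,(400,400),interpolation=cv2.INTER_CUBIC)
cv2.imwrite("pics/c5.png",np.hstack([f(a[205:255,320:370]),f(a[180:240,250:310])]))
E
```

```text
clock: 12.6
tcp_pos: [0.4519, -0.001, 0.0691]
orientation: [-0.0, -0.148, 0.989, -0.0]
force: [-4.4, -1.0, 8.7]
finger_gap: 0.0006
finger_force: 4.5
[ 0.45187166 -0.0009811   0.06916315] [-4.51674637 -1.83169198  8.15756804]
```

View pics/c5.png

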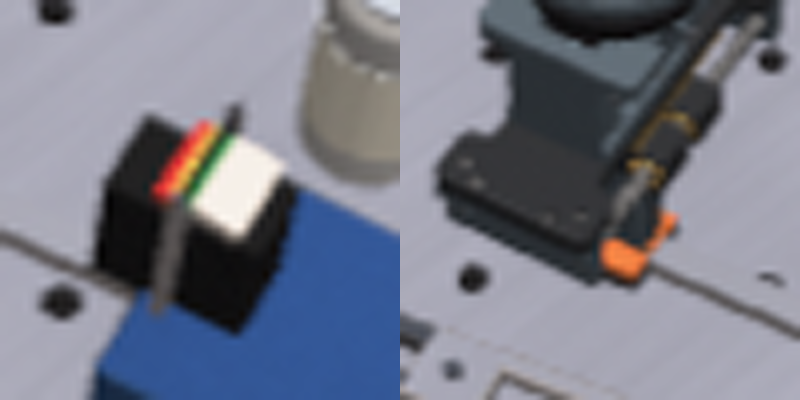

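The pointer appears around the green/yellow edge at (180–232, 115–195 in the crop), but it stands above the scale, so parallax matters. I'll check numerically by projecting the pointer displacement and the scale boundaries.

```bash
python3 - <<'E'
from h import *
S=cams.camera_params("scene"); a0=cv2.imread("pics/scene0.png"); a=cams.snapshot("scene"); s=r.sense(); print(s["tcp_pos"],s["force"],s["clock"])
u=np.array([.956,.292]); H=np.array([.4505,-.0015])+.208*u; n=np.array([-u[1],u[0]])
def pt(phi,rad,y): # phi = tilt of radius toward paddle from vertical
    q=H-u*rad*np.sin(phi)+n*y; return proj(S,[q[0],q[1],.055+rad*np.cos(phi)])
for y in(-.017,.017): print("scale",y,[(round(f,2),pt(f,.083,y).round(1).tolist()) for f in(-.2,-.1,0,.1,.2)])
for z in (.083,.093): print("ptr",z,[(f,pt(f,z,0).round(1).tolist()) for f in(-.2,-.1,0,.1,.2)])
f=lambda i:cv2.resize(i[205:245,325:365],(400,400),interpolation=cv2.INTER_CUBIC)
cv2.imwrite("pics/c6.png",np.hstack([f(a0),f(a)]))
E
```

```text
[ 0.45185817 -0.00097325  0.06915004] [-4.03573173 -2.52604175  8.82891676] 12.75
scale -0.017 [(-0.2, [348.3, 232.5]), (-0.1, [345.6, 230.9]), (0, [342.9, 229.6]), (0.1, [340.1, 228.4]), (0.2, [337.4, 227.4])]
scale 0.017 [(-0.2, [353.5, 223.6]), (-0.1, [350.9, 222.1]), (0, [348.2, 220.8]), (0.1, [345.4, 219.6]), (0.2, [342.7, 218.7])]
ptr 0.083 [(-0.2, [350.9, 228.0]), (-0.1, [348.3, 226.5]), (0, [345.5, 225.1]), (0.1, [342.8, 224.0]), (0.2, [340.1, 223.0])]
ptr 0.093 [(-0.2, [352.1, 226.3]), (-0.1, [349.1, 224.6]), (0, [346.0, 223.1]), (0.1, [342.9, 221.8]), (0.2, [339.8, 220.7])]
```

View pics/c6.png

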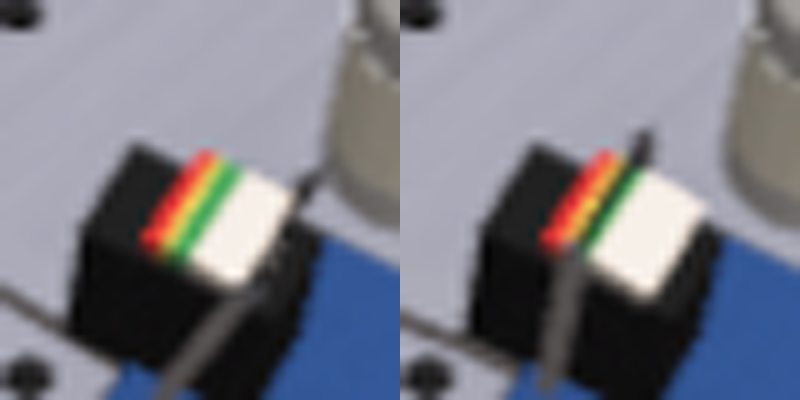

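The pointer has turned about 0.25 rad from rest: 7–7.8 px at 27–31 px/rad, less about 0.02 parallax. The fingertip height gives 0.236 rad, so both place it in the green, clear of 0.28. The force is steady at about 8–9 N. The offcut is at rest in the tray, so I'm handing in while holding.

```bash
python3 -c "
from workcell import finish_job
print(finish_job())"
```

```text
the job is handed in; nothing more can be done
None
```

The offcut lies in the red tray and I handed the job in while holding the lever at an estimated 0.24–0.25 rad, in the green (the judge gave no verdict); the commanded path stayed clear of the pliers, square and can, though I did not re-measure them.

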